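# Square up the coasters and pin the stack in its holder

## Task

The three square wooden coasters lie crooked on top of each other in their grey corner holder. Push the stack gently into the corner, flat against both low walls, so that the holes line up, then take the wooden-knobbed pin out of its round stand and pass it down through all three coasters into the hole in the holder until the knob rests on the top coaster, and let go. Feel for contact and never force anything: keep every push on a coaster below 25 N (about 2.5 kg), and leave the other kitchen things where they are.

Things in the scene. Friction and masses are not known exactly. Their poses are not given: they have to be found in the camera images.
- board: dark wooden board, 170 x 170 x 8 mm, fixed; origin at the centre of its underside, z up. A fixed grey holder stands on it, parallel to it within 0.02 rad: a 16 mm thick base (top 24 mm above the worktop) with a blind round socket 14.5 mm wide, 14 mm deep, and two 10 mm thick walls, on the board's +x and +y sides, that rise to 50 mm above the worktop.
- holder_about (a point): point on the board's axis, 24 mm above the worktop; board's axes. The socket axis lies up to 15 mm off this point in x and in y (not measured: feel for it). The walls' inner faces are 48 mm from the socket axis, on +x and +y; a coaster flat against both has its hole over the socket. On the open sides the base ends 40 mm from the socket axis: coasters pushed home overhang it by 8 mm.
- coaster_1_mid (a point): lowest of three equal loose square lacquered light-wood coasters, 96 x 96 x 10 mm, 35 to 70 g, stacked flat on the holder (stack's top 54 mm above the worktop), each with a 14.5 mm hole through its middle. This point is the centre of the hole, half-way up; axes along the edges, z up. Sliding takes under 3 N. At the start the coaster is 8 to 26 mm off its home, away from each wall, and turned up to 0.08 rad.
- coaster_2_mid (a point): middle of three equal loose square lacquered light-wood coasters, 96 x 96 x 10 mm, 35 to 70 g, stacked flat on the holder (stack's top 54 mm above the worktop), each with a 14.5 mm hole through its middle. This point is the centre of the hole, half-way up; axes along the edges, z up. Sliding takes under 3 N. At the start the coaster is 8 to 26 mm off its home, away from each wall, and turned up to 0.08 rad.
- coaster_3_mid (a point): top one of three equal loose square lacquered light-wood coasters, 96 x 96 x 10 mm, 35 to 70 g, stacked flat on the holder (stack's top 54 mm above the worktop), each with a 14.5 mm hole through its middle. This point is the centre of the hole, half-way up; axes along the edges, z up. Sliding takes under 3 N. At the start the coaster is 8 to 26 mm off its home, away from each wall, and turned up to 0.08 rad.
- pin_knob (a point): loose lock pin, about 90 g, upright in a fixed round stand (ring 52 mm wide, 30 mm high), its tip on the worktop: steel shaft 12 mm thick, 42 mm long, under a wooden knob 28 mm in diameter, 36 mm tall. This point is on the axis in the knob, 24 mm above its underside, 12 mm below its top, 66 mm above the tip; z up. Fully home it is 78 mm above the worktop.
- pin_tip (a point): lower end of the pin's shaft, on its axis, 66 mm below pin_knob; the lowest 4 mm of the shaft taper to 8 mm. Fully home it is 12 mm above the worktop
- garlic: bystander: garlic bulb about 60 mm, origin under its centre
- pepper_jar: bystander: small spice jar, 45 mm wide, 100 mm tall, origin under its centre
- mug: bystander: striped mug, 86 mm wide, 90 mm tall, origin under its centre
- lemon: bystander: lemon, 78 x 55 x 56 mm, origin under its centre
Things that resemble listed ones, but are neither listed nor needed, are in the scene too. What is shaped like the part that bears pin_knob but green, purple or turquoise is not meant.

How it is judged:
On the way:
1. the three coasters are squared up, their holes within 4 mm of each other, while the pin is not yet in (horizontal distance between coaster_1_mid and coaster_2_mid below 0.004 m and horizontal distance between each of coaster_2_mid, coaster_1_mid and coaster_3_mid below 0.004 m and (height (world z) of pin_tip above 0.045 m or horizontal distance between pin_tip and board above 0.05 m)), for 0.2 s.
At the end, for the whole second after the job is handed in: Pin upright (within 0.08 rad), at rest, its tip in the holder's socket within 2.5 mm of fully home (knob on the top coaster); all three coasters flat on the holder in their order (heights within 3 mm), each hole within 4 mm of the pin's tip seen from above (z of pin_tip in the frame of board below 0.0145 m and angle between pin_tip's own z axis and vertical below 0.08 rad and horizontal distance between pin_tip and board below 0.025 m and horizontal distance between pin_tip and coaster_1_mid below 0.004 m and horizontal distance between pin_tip and coaster_2_mid below 0.004 m and horizontal distance between pin_tip and coaster_3_mid below 0.004 m and height (world z) of coaster_1_mid between 0.026 and 0.032 m and height (world z) of coaster_2_mid between 0.036 and 0.042 m and height (world z) of coaster_3_mid between 0.046 and 0.052 m and linear speed of pin below 0.02 m/s); the robot touches nothing.
It fails at once if a coaster is pressed with more than 25 N by the gripper or arm or by the pin (contact force between any of coaster_1, coaster_2, coaster_3 and the fingers above 25 N or contact force between any of coaster_1, coaster_2, coaster_3 and the arm above 25 N or contact force between any of coaster_1, coaster_2, coaster_3 and pin above 25 N).
It fails at once if a bystander (garlic, spice jar, mug, lemon) is moved more than 30 mm (distance of any of garlic, pepper_jar, mug, lemon from where it was at the start of the episode above 0.03 m).
It also fails if it takes over 72 s, if anything falls off the work surface, if the arm or the gripper's body presses on something with over 40 N, if the wrist force passes 120 N, or if a joint passes its speed limit or range.

## Robot

A 6-joint arm with a two-finger parallel gripper is mounted at the origin on a cart in front of the work surface, level with it; the furniture and walls round the work are solid. World frame = base frame: x ahead of the robot, y to its left, z up, the work surface at z = 0. Lengths are in m, angles in rad, forces in N, time in s.
With the tool pointing down it reaches from about 0.375 to 0.9 m from the base axis. Payload 3.1 kg.
Tool frame: the origin (TCP) lies midway between the tips of the shut fingers; the grasp point (between the pads) lies 19 mm behind it; y points along the fingers, x is the direction in which the jaws open and shut, and the axes are right-handed (so a half turn about y gives the same grasp; the last joint's range is limited). The gripper opens to 87 mm and grips with 3 to 60 N. Pads are 19 mm wide; open, the fingers measure 117 mm over their backs; the gripper's body (75 mm by 190 mm) begins 51 mm behind the grasp point.
Start: joints at [-0.178, 0.527, 1.433, -0, 1.181, -0.178], TCP at [0.625, 0, 0.223] pointing down, gripper open.
Joint ranges: [-3.08, 3.08], [-0.75, 2.2], [0.22, 2.44], [-1.43, 4.57], [0, 2.65], [-2.85, 2.85]. Speed limits (rad/s): [2.79, 2.79, 3.14, 3.14, 3.14, 3.14].

## Interface

Orientations are given as a unit quaternion [x, y, z, w].
In Python, from rig import * gives the robot as it stands.
- The arm moves only by the tool jog_arm, never from a script. Its argument "series" is a list of rows, each a list of 7 numbers: the shift along the tool's x, y, z in mm, then the turn, a rotation vector about the tool's x, y, z in rad, then the gripper's target within -1 to 1 (shut at 1, half-way at 0, fully open at -1). A call has 1 to 20 rows; each row is the pose to reach, as a shift and turn from the pose commanded when the call began, along the tool's axes at that moment; what a row does not reach only later rows make up. A row lasts 1/8 s, in which the tool goes at most 62.5 mm and 10.7 degrees, less where a joint would pass 70% of its speed; a pose out of reach is approached as far as the arm can. A call with a gripper value outside its range is refused whole. The fingers move at their own pace and stop on an object; "grip_force" is the grip in N (left out, the last holds). Time passes only in rows, so rows that repeat a pose let the fingers close. It gives the time, the measured TCP pose, the force and the opening at its end, in the units of the state.
- get_obs(): the state, without advancing time (a new reading comes with each control period).
- camera(name): name is "scene" or "side" or "wrist"; returns a dict with "img" (400x640x3 uint8, red, green, blue), "depth" (400x640 float32, m along the optical axis (not along the pixel's ray), 0 where there is no reading), "camera_matrix" (3x3 intrinsics, pixels), "D" ([k1, k2, p1, p2, k3] as OpenCV has them; the pictures are not rectified), "rvec" (rotation vector, rad) and "tvec" (3), from world to camera coordinates, as OpenCV has them. Camera axes: x right, y down, z forward; pixel columns grow to the right and rows downward; lengths in m; the calibration is good to about 2 mm. A picture is of the moment at which its call begins.
- hand_in(): hands the job in, once; it reports no verdict.
The state is a dict: "time": time; "q": joint angles; "joint_velocities": joint speeds; "joint_torque": joint torques, N m; "position": TCP position; "tool_rot": TCP orientation; "ft_force": force on the tool from outside, world axes, zero at the start; "moment": the same for the moment, N m; "grip_width": finger opening in m.
Only numpy, scipy, OpenCV 4.12 (cv2) and the standard library are available. Lean on these libraries where they do the work, as an engineer would, in place of code of your own. Each camera call takes 0.05 s, during which the arm holds its last target.

## Working session

There is one attempt and no reset: what is moved stays moved. The work goes in short steps, Python scripts to look and compute and a tool call to move; the robot and the scene stay as the last step left them, time stands still between calls to the robot, and variables do not carry over. Pictures are saved under pics/ and viewed, and the job is handed in when it is done.

Besides the shell and the picture viewer there is one more tool, called after "Emit:" by a JSON object that holds its "fn" and its "kwargs", one argument or row to a line. jog_arm: Moves the arm, as the interface text tells. Its arguments: {"type":"object","properties":{"series":{"type":"array","items":{"type":"array","items":{"type":"number"}}},"grip_force":{"type":"number"}},"required":["series"]}

```bash
mkdir -p pics; ls
python3 - <<'E'
from rig import *
import cv2
o=get_obs();print({k:np.round(v,3) if 0 else v for k,v in o.items()})
for n in ["scene","side","wrist"]:
    c=camera(n);cv2.imwrite(f"pics/{n}0.png",c["img"][:,:,::-1]);print(n,c["camera_matrix"].tolist(),c["D"],c["rvec"],c["tvec"])
E
```

```text
pics
{'time': 0.0, 'q': array([-1.78532226e-01,  5.28459336e-01,  1.43388431e+00,  4.45977843e-05,
        1.18138902e+00, -1.78497657e-01]), 'joint_velocities': array([-1.16157491e-03,  2.43944836e-05, -1.59814841e-03, -1.71051248e-04,
        5.85914002e-04,  6.14526212e-04]), 'joint_torque': array([-5.45745443e-04, -4.40045428e+01, -1.76593530e+01,  6.32597599e-02,
        5.83207863e-02, -1.53719384e-04]), 'position': array([6.24280882e-01, 1.51896303e-04, 2.21581551e-01]), 'tool_rot': array([-0.70695768,  0.00076022,  0.00072377,  0.70725507]), 'ft_force': array([ 0.82559222, -0.62375141, -0.54611632]), 'moment': array([-0.03552005, -0.03116986,  0.00750488]), 'grip_width': 0.08735963532395916}
scene [[491.1358924931732, 0.0, 329.8817726950919], [0.0, 491.1358924931732, 195.82473544991595], [0.0, 0.0, 1.0]] [0.03586017 0.         0.         0.         0.        ] [ 0.64412868 -2.39437055  1.48327744] [0.49435553 0.22842692 1.03031453]
side [[383.79969997162374, 0.0, 318.6743321419087], [0.0, 383.79969997162374, 201.4470496471383], [0.0, 0.0, 1.0]] [-0.01780951  0.          0.          0.          0.        ] [ 2.08259139  0.0848294  -0.03024752] [-0.56889957  0.03532929  1.0610992 ]
wrist [[301.245484429347, 0.0, 320.68310007876], [0.0, 301.245484429347, 195.55767286396375], [0.0, 0.0, 1.0]] [-0.03712243  0.          0.          0.          0.        ] [-2.84595885e+00  1.73205752e-04  1.76072538e-03] [-0.6235982  -0.03550668  0.39101057]
```

View pics/scene0.png

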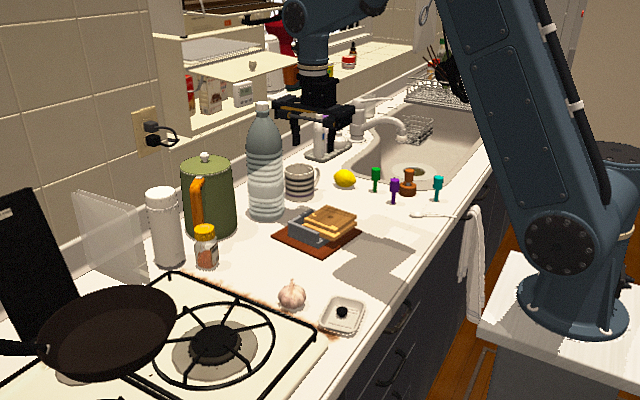

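View pics/side0.png

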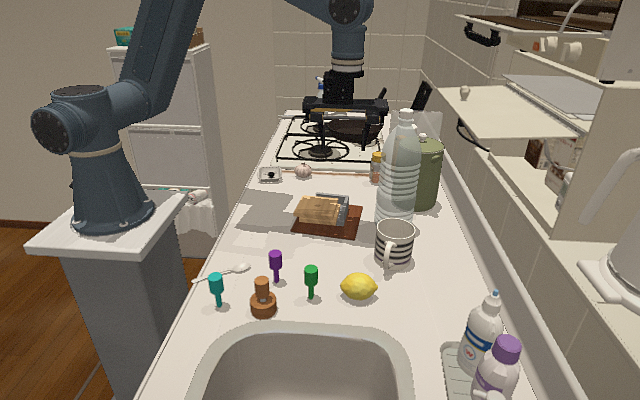

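View pics/wrist0.png

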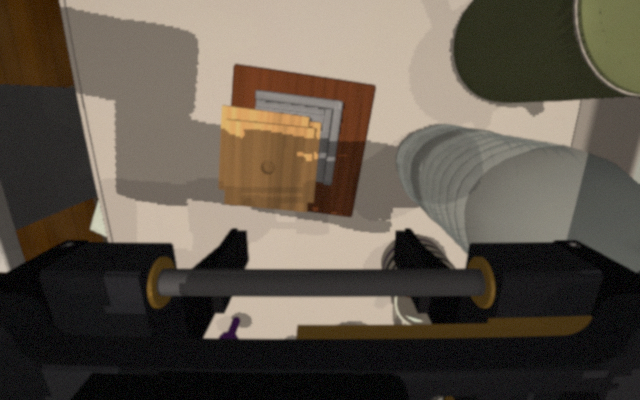

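```bash
cat > h.py <<'E'
from rig import *
import numpy as np, cv2
def cloud(c):
    h,w=c["depth"].shape
    u,v=np.meshgrid(np.arange(w),np.arange(h))
    p=cv2.undistortPoints(np.stack([u,v],-1).reshape(-1,1,2).astype(float),c["camera_matrix"],c["D"]).reshape(h,w,2)
    d=c["depth"];P=np.concatenate([p*d[...,None],d[...,None]],-1)
    R,_=cv2.Rodrigues(c["rvec"]);X=(P-np.ravel(c["tvec"]))@R
    X[d==0]=np.nan
    return X
def ortho(c,zr,xr,yr,s,z0=None):
    pass
E
python3 - <<'E'
from h import *
for n in ["scene","side","wrist"]:
    c=camera(n);np.savez(f"{n}0.npz",**c);X=cloud(c)
    im=c["img"]
    for (lo,hi) in [(.002,.012),(.018,.03),(.044,.058),(.047,.053)]:
        m=(X[...,2]>lo)&(X[...,2]<hi)&(X[...,0]>.4)&(X[...,0]<.8)&(X[...,1]<.35)&(X[...,1]>-.1)
        print(n,lo,m.sum())
pix={"scene":[(409,172),(409,187),(375,172),(395,183),(438,180)],"side":[(262,283),(262,303),(358,286),(395,240),(340,210),(300,228)],"wrist":[(268,167),(235,66),(374,84),(349,215),(222,106),(320,128),(312,205),(256,92),(341,101),(330,184),(220,190),(267,150)]}
for n in pix:
    X=cloud(np.load(f"{n}0.npz"))
    for u,v in pix[n]: print(n,u,v,np.round(X[v,u],4))
im=np.load("wrist0.npz")["img"][50:230,190:400,::-1]
cv2.imwrite("pics/w1.png",cv2.resize(im,None,fx=3.2,fy=3.2,interpolation=cv2.INTER_CUBIC))
im=np.load("side0.npz")["img"][180:330,190:400,::-1]
cv2.imwrite("pics/s1.png",cv2.resize(im,None,fx=3.2,fy=3.2,interpolation=cv2.INTER_CUBIC))
E
```

```text
scene 0.002 3204
scene 0.018 899
scene 0.044 1958
scene 0.047 618
side 0.002 1500
side 0.018 294
side 0.044 1212
side 0.047 415
wrist 0.002 7400
wrist 0.018 2004
wrist 0.044 10160
wrist 0.047 3025
scene 409 172 [ 0.4756 -0.3047  0.0776]
scene 409 187 [ 0.4705 -0.3033  0.0308]
scene 375 172 [ 0.5662 -0.2652  0.0714]
scene 395 183 [ 0.4851 -0.223   0.0725]
scene 438 180 [ 0.3877 -0.3056  0.0729]
side 262 283 [ 0.4883 -0.3279  0.0782]
side 262 303 [ 0.4853 -0.3283  0.0282]
side 358 286 [ 0.6682 -0.2837  0.0458]
side 395 240 [ 0.7469 -0.1742  0.0842]
side 340 210 [0.6256 0.0389 0.0264]
side 300 228 [ 0.5241 -0.0332  0.0088]
wrist 268 167 [0.5636 0.0104 0.0441]
wrist 235 66 [0.5244 0.1228 0.0081]
wrist 374 84 [ 0.6886  0.1032 -0.0012]
wrist 349 215 [ 0.6618 -0.062   0.0079]
wrist 222 106 [0.5166 0.0781 0.0439]
wrist 320 128 [0.6233 0.0527 0.0235]
wrist 312 205 [ 0.6127 -0.0478  0.0081]
wrist 256 92 [0.5554 0.0923 0.0474]
wrist 341 101 [0.6458 0.0829 0.0489]
wrist 330 184 [ 0.6348 -0.0086  0.0487]
wrist 220 190 [ 4.901e-01 -2.950e-02 -1.000e-04]
wrist 267 150 [0.5651 0.0313 0.0531]
```

View pics/w1.png

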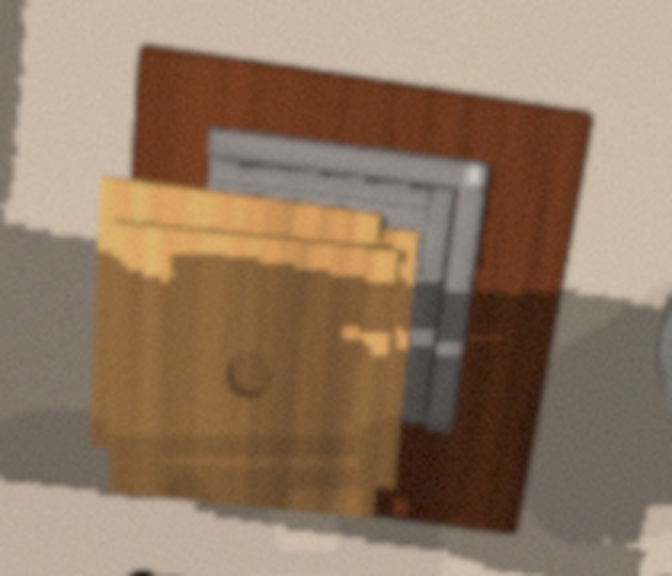

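View pics/s1.png

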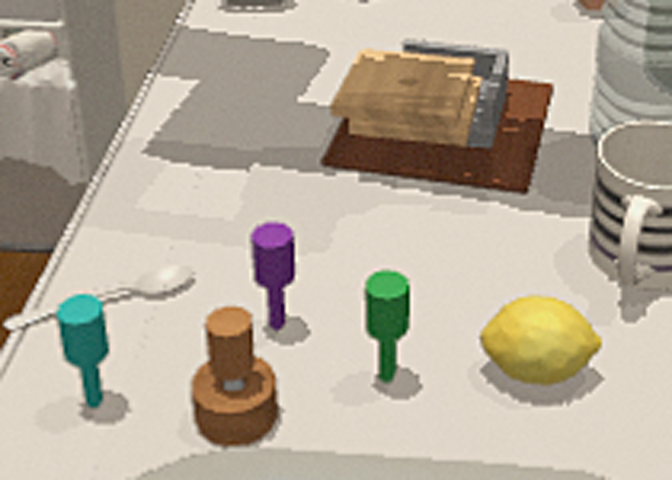

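```bash
cat >> h.py <<'E'
def ray(c,uv,z):
    uv=np.array(uv,float).reshape(-1,1,2)
    p=cv2.undistortPoints(uv,c["camera_matrix"],c["D"]).reshape(-1,2)
    R,_=cv2.Rodrigues(c["rvec"]);d=np.c_[p,np.ones(len(p))]@R;o=-R.T@np.ravel(c["tvec"])
    return o+d*((z-o[2])/d[:,2])[:,None]
E
python3 - <<'E'
from h import *
c=np.load("wrist0.npz")
f=lambda L,z:[np.round(p[:2],4).tolist() for p in ray(c,[(190+(a-1.1)/3.2,50+(b-1.1)/3.2) for a,b in L],z)]
print("board",f([(142,45),(591,115),(517,531)],.008))
print("wall outer TL,TR,BR",f([(209,130),(487,163),(450,432)],.05))
print("hole top",f([(249,375)],.054))
print("top coaster UL, UR?",f([(102,178),(380,213),(418,232),(92,443)],.054))
# pin
for n in ["scene","side"]:
    d=np.load(n+"0.npz");X=cloud(d);im=d["img"].astype(int)
    m=(abs(X[...,0]-.48)<.04)&(abs(X[...,1]+.315)<.04)&(X[...,2]>.055)&(X[...,2]<.074)
    P=X[m];
    fit=cv2.minEnclosingCircle((P[:,:2]*1000).astype(np.float32));print(n,len(P),fit,P.min(0),P.max(0))
    t=(abs(X[...,0]-.48)<.04)&(abs(X[...,1]+.315)<.04)&(X[...,2]>.0765)
    print(t.sum(),X[t].mean(0),X[t].max(0))
    b=(abs(X[...,0]-.74)<.1)&(abs(X[...,1]-.1)<.12)&(X[...,2]>.07)
    P=X[b];print("tall",P.min(0),P.max(0))
    r=(abs(X[...,0]-.48)<.06)&(abs(X[...,1]+.315)<.06)&(X[...,2]>.024)&(X[...,2]<.036)
    print("ring",X[r].min(0),X[r].max(0))
im=np.load("scene0.npz")["img"][150:270,250:460,::-1]
cv2.imwrite("pics/sc1.png",cv2.resize(im,None,fx=3.2,fy=3.2,interpolation=cv2.INTER_CUBIC))
E
```

```text
board [[0.5235, 0.1253], [0.6875, 0.1009], [0.6648, -0.0628]]
wall outer TL,TR,BR [[0.5549, 0.0939], [0.6466, 0.0833], [0.6351, -0.009]]
hole top [[0.5648, 0.0126]]
top coaster UL, UR? [[0.5194, 0.0789], [0.6111, 0.0673], [0.6237, 0.0611], [0.5074, -0.0119]]
scene 59 ((479.23590087890625, -311.6121826171875), 14.863088607788086) [ 0.46756239 -0.32212744  0.05528362] [ 0.4940591  -0.29766103  0.07385758]
36 [ 0.48042813 -0.31466492  0.07902907] [ 0.49363989 -0.29907733  0.08128188]
tall [ 0.64002065 -0.01995449  0.07000478] [0.83999549 0.21958923 0.55966769]
ring [ 0.45586491 -0.33994363  0.02421577] [ 0.50680376 -0.28757841  0.03595501]
side 113 ((484.0618591308594, -321.5320129394531), 13.601480484008789) [ 0.47047735 -0.33398525  0.05529546] [ 0.49765158 -0.31838179  0.07392709]
92 [ 0.48365939 -0.31965286  0.07772965] [ 0.49600877 -0.3073847   0.07940851]
tall [ 0.64003491 -0.0199927   0.07000745] [0.83995584 0.19430412 0.53726619]
ring [ 0.45878886 -0.3459333   0.02401959] [ 0.50939638 -0.29610644  0.03488322]
```

View pics/sc1.png

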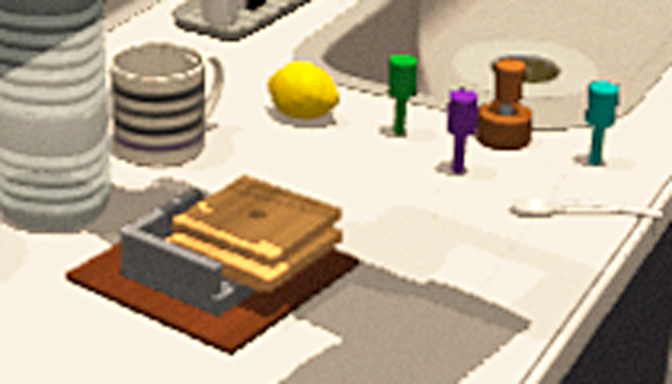

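Emit:
{"fn": "jog_arm", "kwargs": {
  "series": [
    [-139,103,29,0,0.2,0,0],
    [-139,103,29,0,0.4,0,0],
    [-139,103,29,0,0.6,0,0],
    [-139,103,29,0,0.8,0,0],
    [-139,103,29,0,1.0,0,0],
    [-139,103,29,0,1.2,0,0],
    [-139,103,29,0,1.4,0,0],
    [-139,103,29,0,1.6,0,0],
    [-139,103,29,0,1.696,0,0],
    [-139,103,29,0,1.696,0,0],
    [-139,103,29,0,1.696,0,0]
  ]
}}

```text
time: 1.68
position: [0.4861, 0.029, 0.1196]
tool_rot: [0.468, -0.53, 0.53, -0.468]
ft_force: [-0.3, 0.1, -0.8]
grip_width: 0.0433
```

Run:
```python
from h import *
c=camera("wrist");np.savez("w2.npz",**c);cv2.imwrite("pics/w2.png",c["img"][:,:,::-1])
R=np.array(cv2.Rodrigues(c["rvec"])[0]);print(-R.T@np.ravel(c["tvec"]))
```

```text
[0.56486458 0.0189166  0.28156508]
```

View pics/w2.png

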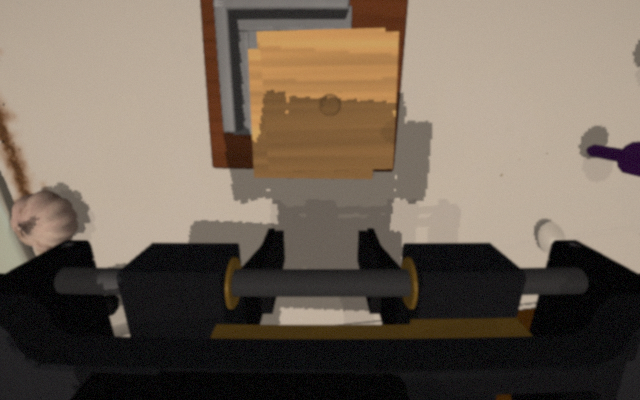

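Run:
```python
from h import *
c=np.load("w2.npz")
ex=np.array([.9922,-.1247]);ey=np.array([.1247,.9922]);s=np.array([.582,.0326])
for n,L,z in [("near edge",[(252,178),(373,178)],.044),("hole",[(330,105)],.054),("top corners",[(257,32),(398,30)],.054),("wall x outer/inner tops",[(232,11),(350,6),(350,27),(237,130),(223,133),(217,8)],.05),("board",[(202,0),(213,166),(394,169),(407,0)],.008)]:
    P=ray(c,L,z)[:,:2];print(n,P.round(4).tolist(),"rel mm",((P-s)@np.c_[ex,ey]*1000).round(1).tolist())
```

```text
near edge [[0.5151, 0.0809], [0.5031, -0.0164]] rel mm [[-72.4, 39.6], [-72.2, -58.5]]
hole [[0.5638, 0.012]] rel mm [[-15.5, -22.7]]
top corners [[0.6181, 0.0561], [0.6076, -0.04]] rel mm [[32.9, 27.8], [34.5, -68.8]]
wall x outer/inner tops [[0.6344, 0.0715], [0.6272, -0.0092], [0.6141, -0.0079], [0.5545, 0.0837], [0.5537, 0.0948], [0.6376, 0.0814]] rel mm [[47.1, 45.1], [50.1, -35.9], [36.9, -36.2], [-33.6, 47.3], [-35.8, 58.2], [49.1, 55.4]]
board [[0.6583, 0.1037], [0.5233, 0.1242], [0.4999, -0.0418], [0.6376, -0.0605]] rel mm [[66.8, 80.0], [-69.6, 83.6], [-72.2, -84.1], [66.8, -85.4]]
```

Emit:
{"fn": "jog_arm", "kwargs": {
  "series": [
    [0,50,0,0,0,0,0],
    [0,95,0,0,0,0,0],
    [0,103,0,0,0,0,0],
    [0,103,0,0,0,0,0],
    [0,103,4,0,0,0,0],
    [0,103,8,0,0,0,0],
    [0,103,8,0,0,0,0]
  ]
}}

```text
time: 2.6
position: [0.4953, 0.0278, 0.0176]
tool_rot: [0.467, -0.529, 0.531, -0.468]
ft_force: [-0.5, 0.5, -0.4]
grip_width: 0.0435
```

Emit:
{"fn": "jog_arm", "kwargs": {
  "series": [
    [0,0,2,0,0,0,0],
    [0,0,4,0,0,0,0],
    [0,0,6,0,0,0,0],
    [0,0,8,0,0,0,0],
    [0,0,8,0,0,0,0]
  ]
}}

```text
time: 3.22
position: [0.5022, 0.027, 0.0165]
tool_rot: [0.468, -0.53, 0.53, -0.468]
ft_force: [-0.0, 0.2, 0.0]
grip_width: 0.0435
```

Emit:
{"fn": "jog_arm", "kwargs": {
  "series": [
    [0,0,1.5,0,0,0,0],
    [0,0,3,0,0,0,0],
    [0,0,4.5,0,0,0,0],
    [0,0,6,0,0,0,0],
    [0,0,7.5,0,0,0,0]
  ]
}}

```text
time: 3.85
position: [0.5094, 0.0261, 0.0166]
tool_rot: [0.468, -0.53, 0.53, -0.468]
ft_force: [-0.1, -0.2, -0.1]
grip_width: 0.0435
```

Emit:
{"fn": "jog_arm", "kwargs": {
  "series": [
    [0,0,1.5,0,0,0,0],
    [0,0,3,0,0,0,0],
    [0,0,4.5,0,0,0,0],
    [0,0,6,0,0,0,0]
  ]
}}

```text
time: 4.35
position: [0.515, 0.0254, 0.0165]
tool_rot: [-0.468, 0.53, -0.53, 0.468]
ft_force: [-0.7, 0.4, 0.3]
grip_width: 0.0434
```

Run:
```python
from h import *
for n in ["wrist","scene"]:
    c=camera(n);np.savez(n+"3.npz",**c);cv2.imwrite(f"pics/{n}3.png",c["img"][:,:,::-1])
print(get_obs()["ft_force"])
im=c["img"][150:270,250:400,::-1]
cv2.imwrite("pics/sc3.png",cv2.resize(im,None,fx=4,fy=4,interpolation=cv2.INTER_CUBIC))
```

```text
[-0.19060618  0.58486889 -1.25927779]
```

View pics/wrist3.png

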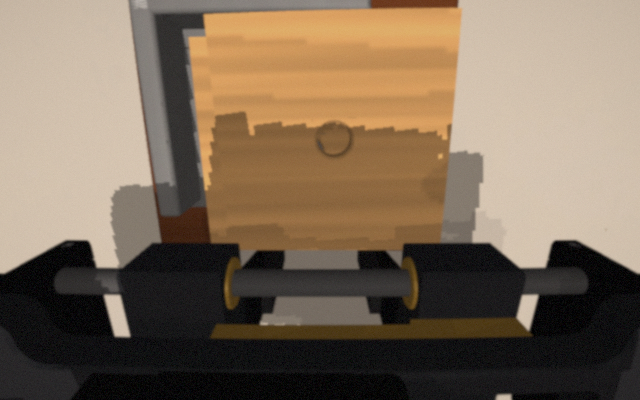

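View pics/sc3.png

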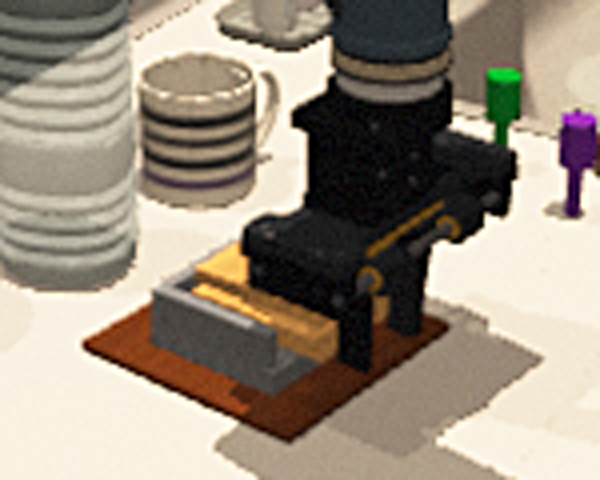

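Emit:
{"fn": "jog_arm", "kwargs": {
  "series": [
    [0,0,1.2,0,0,0,0],
    [0,0,2.4,0,0,0,0],
    [0,0,3.6,0,0,0,0],
    [0,0,4.8,0,0,0,0]
  ]
}}

```text
time: 4.95
position: [0.5201, 0.0247, 0.0165]
tool_rot: [-0.468, 0.53, -0.53, 0.468]
ft_force: [-1.0, -0.1, -0.5]
grip_width: 0.0432
```

Emit:
{"fn": "jog_arm", "kwargs": {
  "series": [
    [0,0,0.5,0,0,0,0],
    [0,0,1,0,0,0,0],
    [0,0,1.5,0,0,0,0]
  ]
}}

```text
time: 5.32
position: [0.5209, 0.0247, 0.0165]
tool_rot: [-0.468, 0.531, -0.53, 0.467]
ft_force: [-2.5, -0.3, 0.4]
grip_width: 0.0436
```

Emit:
{"fn": "jog_arm", "kwargs": {
  "series": [
    [0,0,0.5,0,0,0,0],
    [0,0,1,0,0,0,0]
  ]
}}

```text
time: 5.58
position: [0.5211, 0.0247, 0.0164]
tool_rot: [-0.468, 0.531, -0.529, 0.467]
ft_force: [-3.2, 1.3, 2.3]
grip_width: 0.0436
```

Emit:
{"fn": "jog_arm", "kwargs": {
  "series": [
    [0,0,0.5,0,0,0,0],
    [0,0,1,0,0,0,0]
  ]
}}

```text
time: 5.82
position: [0.5213, 0.0248, 0.0163]
tool_rot: [-0.469, 0.531, -0.529, 0.467]
ft_force: [-4.8, 0.8, 3.2]
grip_width: 0.0432
```

Emit:
{"fn": "jog_arm", "kwargs": {
  "series": [
    [0,0,0.5,0,0,0,0],
    [0,0,1,0,0,0,0]
  ]
}}

```text
time: 6.08
position: [0.5215, 0.0249, 0.0163]
tool_rot: [-0.469, 0.532, -0.528, 0.467]
ft_force: [-6.9, 1.4, 4.3]
grip_width: 0.0433
```

Emit:
{"fn": "jog_arm", "kwargs": {
  "series": [
    [0,0,0.8,0,0,0,0],
    [0,0,1.6,0,0,0,0],
    [0,0,1.6,0,0,0,0]
  ]
}}

```text
time: 6.45
position: [0.5218, 0.0251, 0.0161]
tool_rot: [-0.47, 0.533, -0.528, 0.466]
ft_force: [-8.3, 2.0, 4.2]
grip_width: 0.0436
```

Run:
```python
from h import *
for n in ["wrist"]:
    c=camera(n);np.savez(n+"4.npz",**c);im=c["img"][0:270,100:500,::-1]
    cv2.imwrite(f"pics/{n}4.png",cv2.resize(im,None,fx=2,fy=2,interpolation=cv2.INTER_CUBIC))
o=get_obs();print(o["ft_force"],o["position"])
```

```text
[-8.41775665  2.73483203  4.01901528] [0.52175934 0.02505529 0.01607592]
```

View pics/wrist4.png

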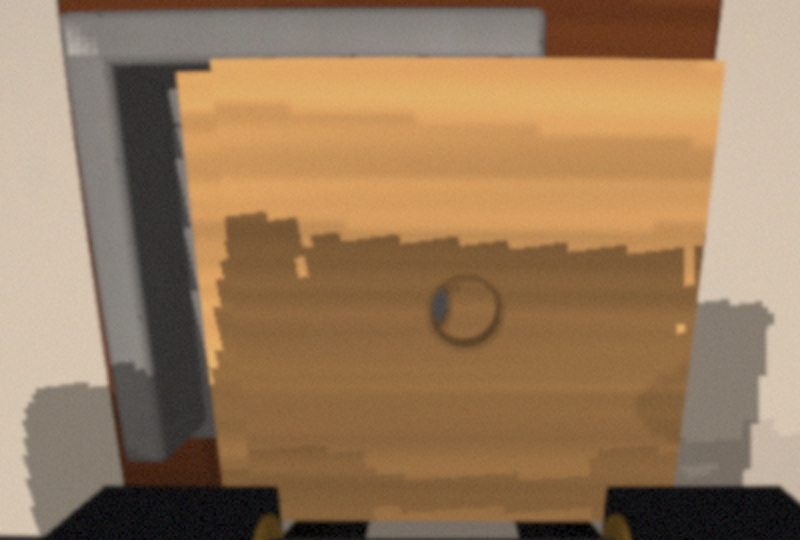

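Emit:
{"fn": "jog_arm", "kwargs": {
  "series": [
    [0,0,-8,0,0,0,0],
    [0,0,-16,0,0,0,0],
    [0,-50,-16,0,0,0,0],
    [0,-95,-16,0,0,0,0],
    [0,-95,-16,0,0,0,0]
  ]
}}

```text
time: 7.12
position: [0.5138, 0.0253, 0.1149]
tool_rot: [0.465, -0.527, 0.533, -0.47]
ft_force: [-0.2, -0.6, -0.4]
grip_width: 0.0434
```

Emit:
{"fn": "jog_arm", "kwargs": {
  "series": [
    [79,0,0,0,-0.18,0,0],
    [79,0,65,0,-0.36,0,0],
    [79,0,65,0,-0.54,0,0],
    [79,0,65,0,-0.72,0,0],
    [79,0,65,0,-0.9,0,0],
    [79,0,65,0,-1.08,0,0],
    [79,0,65,0,-1.26,0,0],
    [79,0,65,0,-1.44,0,0],
    [79,0,65,0,-1.571,0,0],
    [79,0,65,0,-1.571,0,0],
    [79,0,65,0,-1.571,0,0],
    [79,0,65,0,-1.571,0,0]
  ]
}}

```text
time: 8.62
position: [0.5648, -0.0605, 0.1113]
tool_rot: [-0.706, 0.045, -0.045, 0.706]
ft_force: [-0.3, -0.3, -0.4]
grip_width: 0.0437
```

Run:
```python
from h import *
c=camera("wrist");np.savez("w5.npz",**c);cv2.imwrite("pics/w5.png",c["img"][:,:,::-1])
o=get_obs();print(o["position"],o["tool_rot"])
```

```text
[ 0.56479913 -0.06053134  0.11136883] [-0.70569888  0.0444934  -0.04444933  0.70571502]
```

View pics/w5.png

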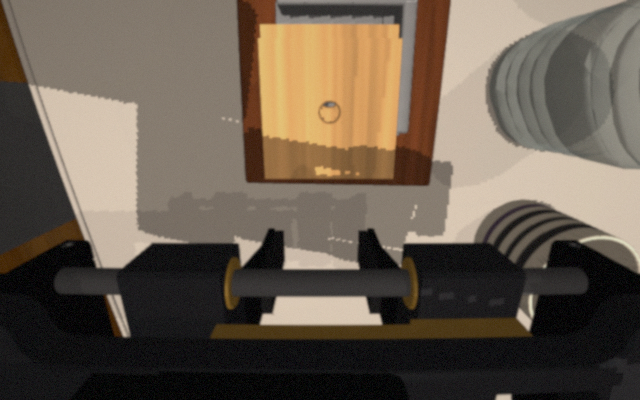

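Run:
```python
from h import *
c=np.load("w5.npz")
ex=np.array([.9922,-.1247]);ey=np.array([.1247,.9922]);s=np.array([.5802,.0328])
for n,L,z in [("near edge",[(265,181),(390,180)],.044),("hole",[(330,112)],.054),("wall",[(415,5),(409,132),(399,132)],.05)]:
    P=ray(c,L,z)[:,:2];print(n,((P-s)@np.c_[ex,ey]*1000).round(1).tolist())
```

```text
near edge [[-47.7, -72.8], [50.4, -72.1]]
hole [[2.6, -20.3]]
wall [[58.5, 48.5], [60.7, -34.5], [53.3, -34.5]]
```

Emit:
{"fn": "jog_arm", "kwargs": {
  "series": [
    [0,50,0,0,0,0,0],
    [0,90,0,0,0,0,0],
    [0,94,0,0,0,0,0],
    [0,94,5,0,0,0,0],
    [0,94,10,0,0,0,0],
    [0,94,12,0,0,0,0],
    [0,94,14,0,0,0,0]
  ]
}}

```text
time: 9.55
position: [0.5671, -0.0465, 0.0185]
tool_rot: [0.706, -0.043, 0.045, -0.706]
ft_force: [-0.4, -1.0, -0.9]
grip_width: 0.0441
```

Emit:
{"fn": "jog_arm", "kwargs": {
  "series": [
    [0,0,1.5,0,0,0,0],
    [0,0,3,0,0,0,0],
    [0,0,4.5,0,0,0,0],
    [0,0,6,0,0,0,0],
    [0,0,7.5,0,0,0,0],
    [0,0,9,0,0,0,0],
    [0,0,10.5,0,0,0,0],
    [0,0,12,0,0,0,0]
  ]
}}

```text
time: 10.55
position: [0.568, -0.0346, 0.0175]
tool_rot: [-0.706, 0.044, -0.044, 0.706]
ft_force: [-0.4, -0.9, -0.4]
grip_width: 0.0435
```

Emit:
{"fn": "jog_arm", "kwargs": {
  "series": [
    [0,0,1.2,0,0,0,0],
    [0,0,2.4,0,0,0,0],
    [0,0,3.6,0,0,0,0],
    [0,0,4.8,0,0,0,0],
    [0,0,6,0,0,0,0]
  ]
}}

```text
time: 11.18
position: [0.5688, -0.0288, 0.0176]
tool_rot: [0.706, -0.044, 0.044, -0.706]
ft_force: [0.2, -1.5, -0.4]
grip_width: 0.0434
```

Emit:
{"fn": "jog_arm", "kwargs": {
  "series": [
    [0,0,0.7,0,0,0,0],
    [0,0,1.4,0,0,0,0],
    [0,0,2.1,0,0,0,0]
  ]
}}

```text
time: 11.55
position: [0.569, -0.0267, 0.0175]
tool_rot: [-0.706, 0.044, -0.044, 0.706]
ft_force: [0.0, -0.7, -1.0]
grip_width: 0.0436
```

Emit:
{"fn": "jog_arm", "kwargs": {
  "series": [
    [0,0,0.7,0,0,0,0],
    [0,0,1.4,0,0,0,0],
    [0,0,2.1,0,0,0,0]
  ]
}}

```text
time: 11.92
position: [0.5694, -0.0245, 0.0175]
tool_rot: [-0.706, 0.044, -0.044, 0.706]
ft_force: [-0.8, -1.4, 0.7]
grip_width: 0.0436
```

Emit:
{"fn": "jog_arm", "kwargs": {
  "series": [
    [0,0,0.7,0,0,0,0],
    [0,0,1.4,0,0,0,0],
    [0,0,2.1,0,0,0,0]
  ]
}}

```text
time: 12.3
position: [0.5695, -0.024, 0.0176]
tool_rot: [0.706, -0.044, 0.044, -0.705]
ft_force: [-2.9, -9.3, 0.1]
grip_width: 0.0437
```

Emit:
{"fn": "jog_arm", "kwargs": {
  "series": [
    [0,0,-5,0,0,0,0],
    [0,0,-14,0,0,0,0],
    [0,-50,-18,0,0,0,0],
    [0,-100,-24,0,0,0,0],
    [0,-130,-24,0,0,0,0],
    [0,-130,-24,0,0,0,0]
  ]
}}

```text
time: 13.05
position: [0.5685, -0.047, 0.1503]
tool_rot: [0.706, -0.042, 0.047, -0.705]
ft_force: [-0.2, 0.7, -1.4]
grip_width: 0.0433
```

Run:
```python
from h import *
c=camera("wrist");np.savez("w6.npz",**c);im=c["img"][0:250,170:500,::-1]
cv2.imwrite("pics/w6.png",cv2.resize(im,None,fx=2.4,fy=2.4,interpolation=cv2.INTER_CUBIC))
o=get_obs();print(o["position"],o["tool_rot"])
c=camera("side");np.savez("s6.npz",**c);im=c["img"][180:250,270:380,::-1]
cv2.imwrite("pics/s6.png",cv2.resize(im,None,fx=6,fy=6,interpolation=cv2.INTER_CUBIC))
```

```text
[ 0.56709068 -0.04656956  0.14848013] [ 0.70581155 -0.04337102  0.0450963  -0.70563116]
```

View pics/w6.png

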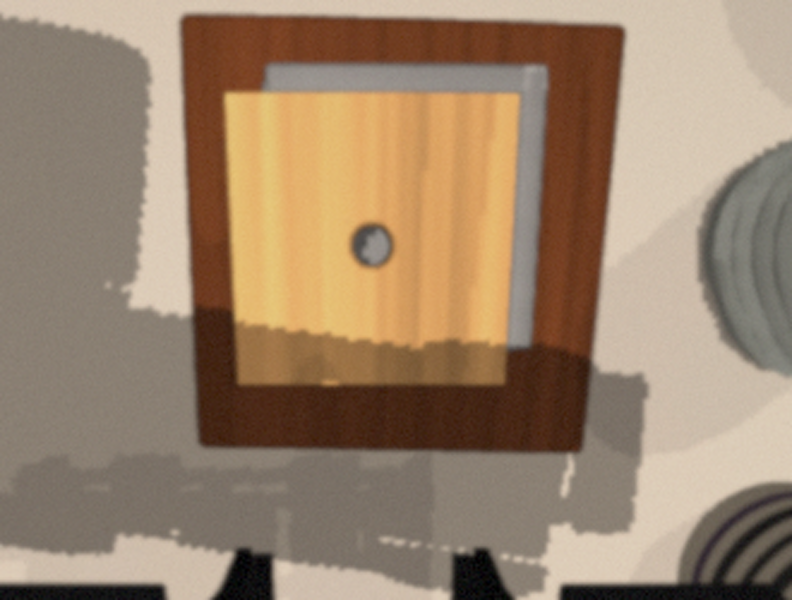

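View pics/s6.png

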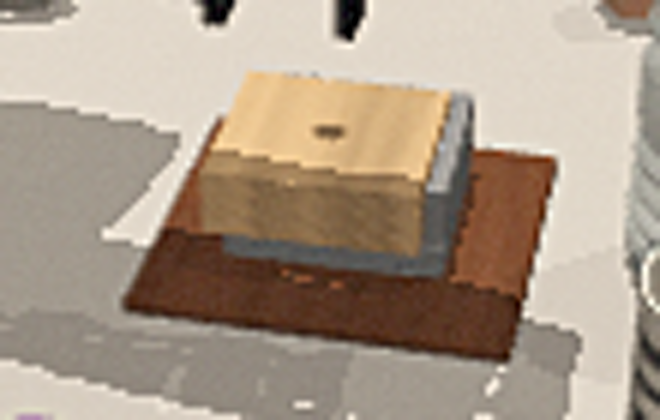

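Run:
```python
from h import *
c=np.load("w6.npz")
print("hole",ray(c,[(170+371.5/2.4,245/2.4)],.054), "corners",ray(c,[(170+(a)/2.4,b/2.4) for a,b in [(224,92),(520,92),(506,384),(237,384)]],.054).mean(0))
c=np.load("s6.npz");print("side hole",ray(c,[(270+330/6,180+132/6)],.054))
for n in ["side"]:
    d=np.load(n+"0.npz")
    im=d["img"][270:325,235:290,::-1];cv2.imwrite("pics/pin.png",cv2.resize(im,None,fx=10,fy=10,interpolation=cv2.INTER_CUBIC))
d=np.load("scene0.npz");im=d["img"][160:205,385:430,::-1];cv2.imwrite("pics/pin2.png",cv2.resize(im,None,fx=12,fy=12,interpolation=cv2.INTER_CUBIC))
```

```text
hole [[0.58229857 0.03300953 0.054     ]] corners [0.58246864 0.03302161 0.054     ]
side hole [[0.58448964 0.03041304 0.054     ]]
```

View pics/pin.png

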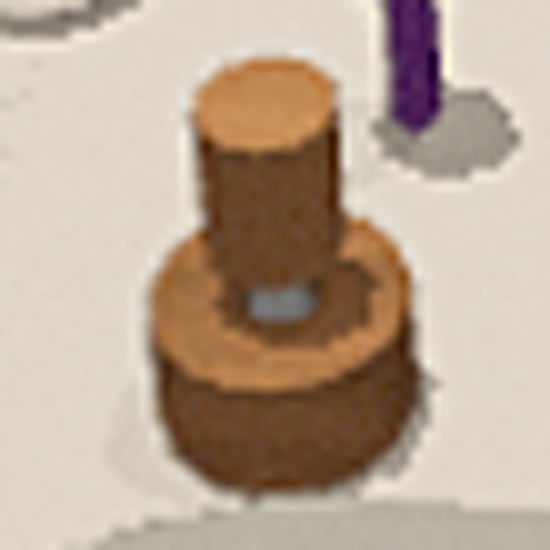

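View pics/pin2.png

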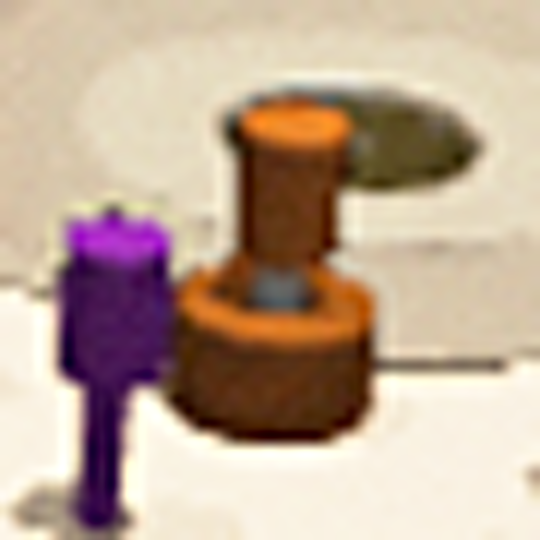

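Run:
```python
from h import *
print(ray(np.load("side0.npz"),[(235+26.6-.5,270+10.4-.5)],.078))
print(ray(np.load("scene0.npz"),[(385+297/12-.5,160+127/12-.5)],.078))
c=np.load("wrist0.npz");X=cloud(c)
```

```text
[[ 0.48481617 -0.31938884  0.078     ]]
[[ 0.4798524  -0.31747877  0.078     ]]
```

Emit:
{"fn": "jog_arm", "kwargs": {
  "series": [
    [-41,-42,-60,0,0,0,-0.4],
    [-41,-42,-120,0,0,0,-0.4],
    [-41,-42,-180,0,0,0,-0.4],
    [-41,-42,-240,0,0,0,-0.4],
    [-41,-42,-300,0,0,0,-0.4],
    [-41,-42,-351,0,0,0,-0.4],
    [-41,-42,-351,0,0,0,-0.4],
    [-41,-42,-351,0,0,0,-0.4],
    [-41,-42,-351,0,0,0,-0.4]
  ]
}}

```text
time: 14.28
position: [0.482, -0.3874, 0.1885]
tool_rot: [-0.705, 0.044, -0.043, 0.707]
ft_force: [-0.8, 0.5, 0.6]
grip_width: 0.0613
```

Run:
```python
from h import *
c=camera("wrist");np.savez("w7.npz",**c);im=c["img"][0:300,100:500,::-1]
cv2.imwrite("pics/w7.png",cv2.resize(im,None,fx=2,fy=2,interpolation=cv2.INTER_CUBIC))
o=get_obs();print(o["position"],o["tool_rot"])
```

```text
[ 0.48223246 -0.38751837  0.18890795] [-0.70520929  0.04396048 -0.04305709  0.70632388]
```

View pics/w7.png

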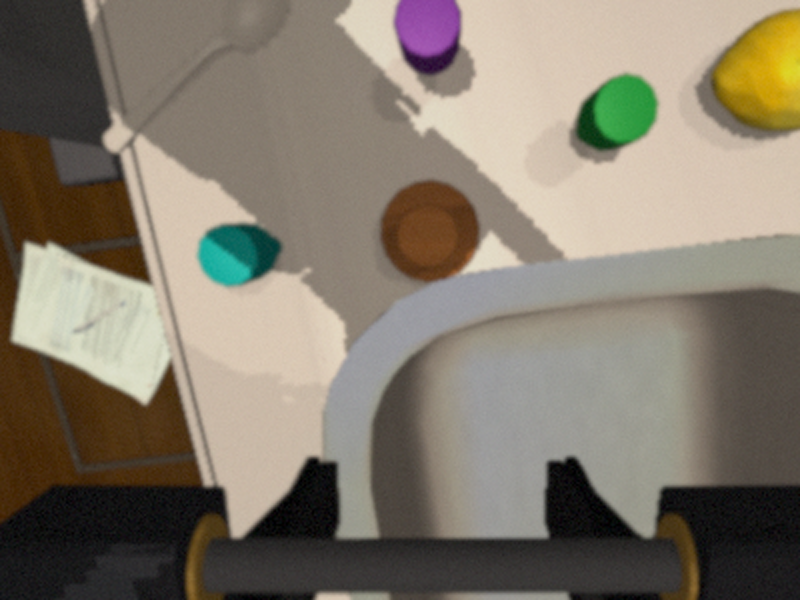

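Run:
```python
from h import *
c=np.load("w7.npz");print(ray(c,[(100+427.5/2-.3,234.5/2-.3)],.078),ray(c,[(100+430/2-.3,230.5/2-.3)],.03))
```

```text
[[ 0.483644   -0.31813229  0.078     ]] [[ 0.48379696 -0.31795881  0.03      ]]
```

Emit:
{"fn": "jog_arm", "kwargs": {
  "series": [
    [-7,0,60,0,0,0,-0.4],
    [-7,50,69,0,0,0,-0.4],
    [-7,100,69,0,0,0,-0.4],
    [-7,130,69,0,0,0,-0.4],
    [-7,142,69,0,0,0,-0.4],
    [-7,142,69,0,0,0,-0.4],
    [-7,142,69,0,0,0,-0.4]
  ]
}}

```text
time: 15.2
position: [0.4848, -0.3208, 0.0489]
tool_rot: [0.706, -0.043, 0.045, -0.705]
ft_force: [0.3, 0.6, -0.0]
grip_width: 0.0608
```

Run:
```python
from h import *
for n in ["side","scene"]:
    c=camera(n);a=(slice(220,330),slice(190,330)) if n=="side" else (slice(120,215),slice(340,460))
    cv2.imwrite(f"pics/{n}8.png",cv2.resize(c["img"][a][:,:,::-1],None,fx=5,fy=5,interpolation=cv2.INTER_CUBIC))
o=get_obs();print(o["position"],o["tool_rot"],o["ft_force"])
```

```text
[ 0.48464566 -0.32087377  0.0490258 ] [ 0.70641953 -0.04334069  0.04494396 -0.70503409] [0.17035014 1.15152638 0.08125451]
```

View pics/side8.png

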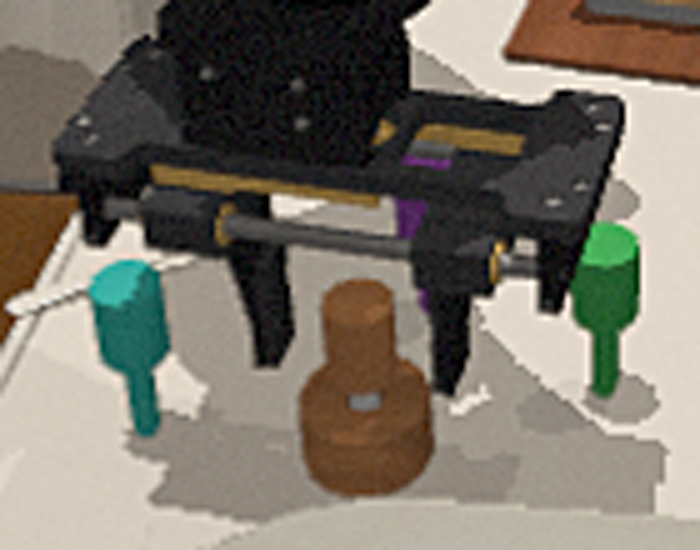

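View pics/scene8.png

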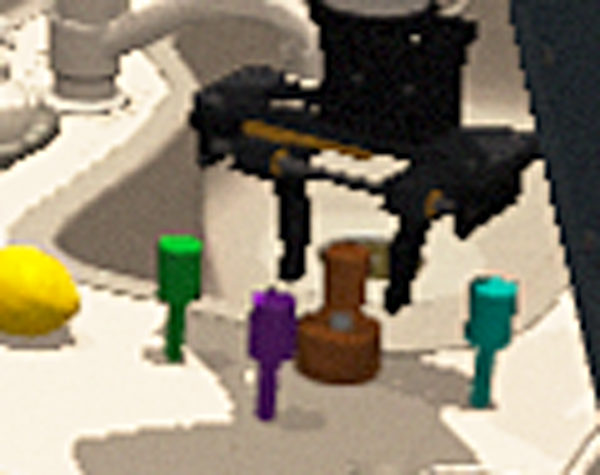

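Emit:
{"fn": "jog_arm", "kwargs": {
  "series": [
    [-1,2,2.7,0,0,0,-0.4],
    [-1,2,2.7,0,0,0,-0.4],
    [-1,2,2.7,0,0,0,0.1],
    [-1,2,2.7,0,0,0,1],
    [-1,2,2.7,0,0,0,1],
    [-1,2,2.7,0,0,0,1],
    [-1,2,2.7,0,0,0,1]
  ],
  "grip_force": 20
}}

```text
time: 16.18
position: [0.4832, -0.3174, 0.0455]
tool_rot: [0.706, -0.044, 0.044, -0.706]
ft_force: [0.3, 0.1, -0.7]
grip_width: 0.0273
```

Emit:
{"fn": "jog_arm", "kwargs": {
  "series": [
    [0,-20,0,0,0,0,1],
    [0,-60,0,0,0,0,1],
    [0,-120,0,0,0,0,1],
    [0,-120,0,0,0,0,1]
  ]
}}

```text
time: 16.68
position: [0.4858, -0.3198, 0.1703]
tool_rot: [0.708, -0.041, 0.047, -0.703]
ft_force: [0.4, -0.3, -0.7]
grip_width: 0.0274
```

Emit:
{"fn": "jog_arm", "kwargs": {
  "series": [
    [30,0,50,0,0,0,1],
    [53,0,110,0,0,0,1],
    [53,0,170,0,0,0,1],
    [53,0,230,0,0,0,1],
    [53,0,290,0,0,0,1],
    [53,20,340,0,0,0,1],
    [53,30,360,0,0,0,1],
    [53,30,360,0,0,0,1],
    [53,30,360,0,0,0,1]
  ]
}}

```text
time: 17.8
position: [0.5808, 0.0318, 0.1354]
tool_rot: [0.706, -0.045, 0.045, -0.705]
ft_force: [0.2, 0.1, -0.2]
grip_width: 0.0271
```

Run:
```python
from h import *
o=get_obs();print(o["position"],o["tool_rot"],o["ft_force"],o["grip_width"])
for n in ["side","scene","wrist"]:
    c=camera(n);np.savez(f"{n}9.npz",**c)
    a={"side":(slice(140,250),slice(260,400)),"scene":(slice(140,260),slice(250,400)),"wrist":(slice(0,400),slice(0,640))}[n]
    im=c["img"][a][:,:,::-1];k=1 if n=="wrist" else 5
    cv2.imwrite(f"pics/{n}9.png",cv2.resize(im,None,fx=k,fy=k,interpolation=cv2.INTER_CUBIC))
```

```text
[0.58081993 0.03178446 0.13542397] [ 0.70595552 -0.04453878  0.04451779 -0.70545111] [ 0.1966976   0.10231888 -0.24020292] 0.02706193085774668
```

View pics/side9.png

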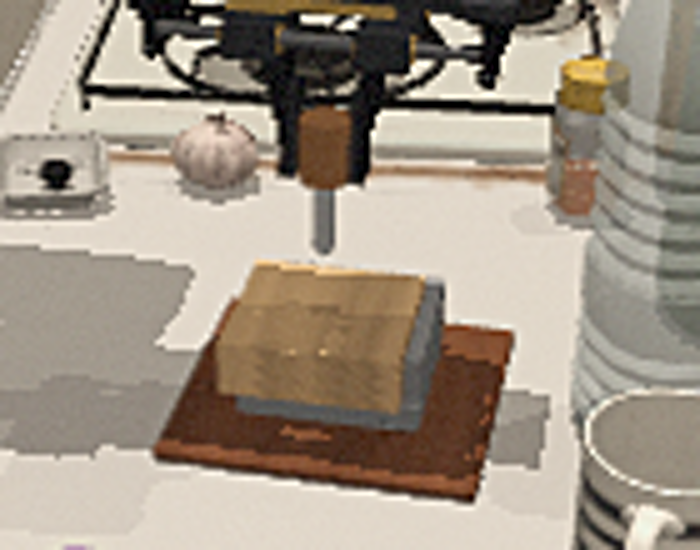

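View pics/scene9.png

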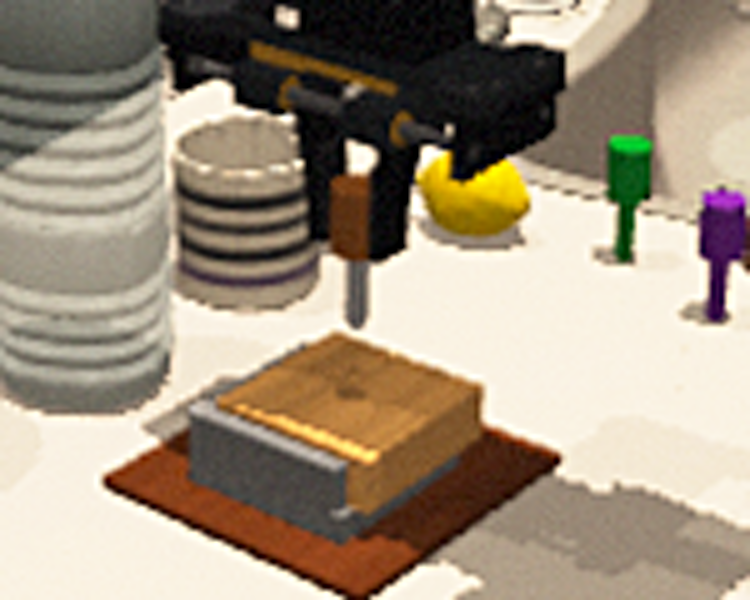

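View pics/wrist9.png

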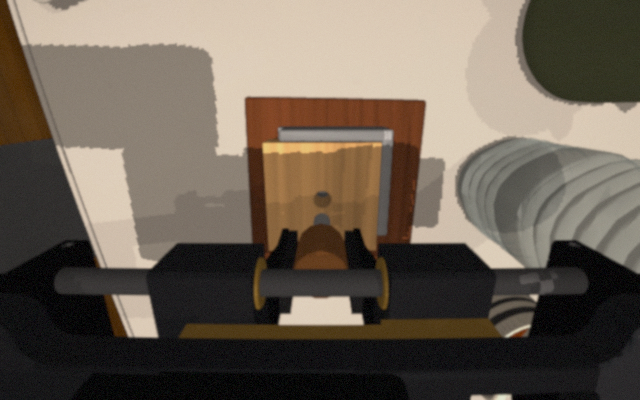

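Emit:
{"fn": "jog_arm", "kwargs": {
  "series": [
    [0,15,0,0,0,0,1],
    [0,28,0,0,0,0,1],
    [0,28,0,0,0,0,1]
  ]
}}

```text
time: 18.32
position: [0.5792, 0.0332, 0.1057]
tool_rot: [-0.706, 0.046, -0.043, 0.706]
ft_force: [0.4, -0.7, -0.7]
grip_width: 0.0274
```

Run:
```python
from h import *
o=get_obs();print(o["position"],o["tool_rot"],o["ft_force"],o["grip_width"])
for n in ["side","scene","wrist"]:
    c=camera(n);np.savez(f"{n}10.npz",**c)
    a={"side":(slice(170,240),slice(280,370)),"scene":(slice(170,260),slice(270,370)),"wrist":(slice(120,260),slice(240,400))}[n]
    im=c["img"][a][:,:,::-1];k=5 if n=="wrist" else 6
    cv2.imwrite(f"pics/{n}10.png",cv2.resize(im,None,fx=k,fy=k,interpolation=cv2.INTER_CUBIC))
```

```text
[0.57917152 0.03316954 0.10570632] [-0.70562919  0.04573132 -0.04288449  0.70580239] [ 0.40829117 -0.71182675 -0.7102344 ] 0.02736464698363256
```

View pics/side10.png

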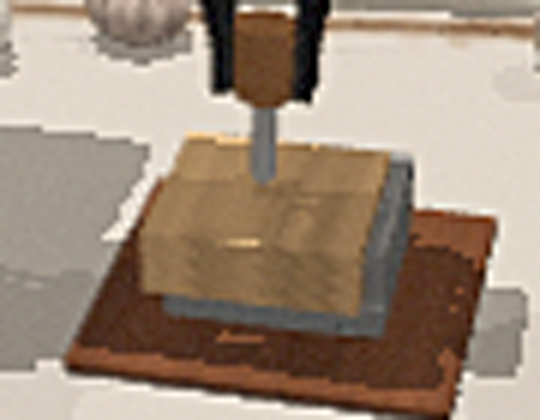

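View pics/scene10.png

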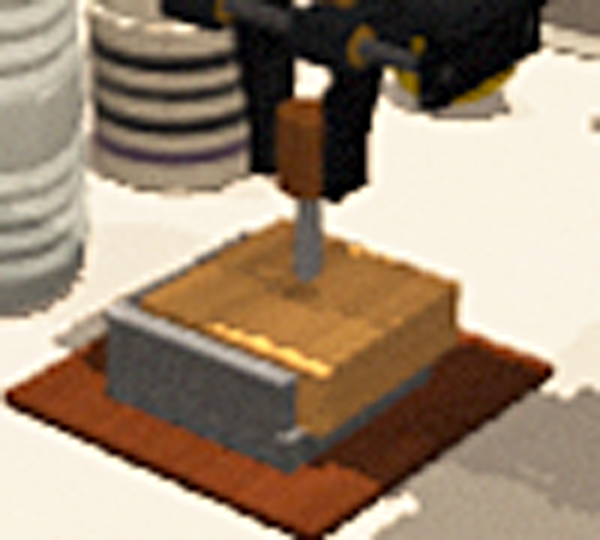

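View pics/wrist10.png

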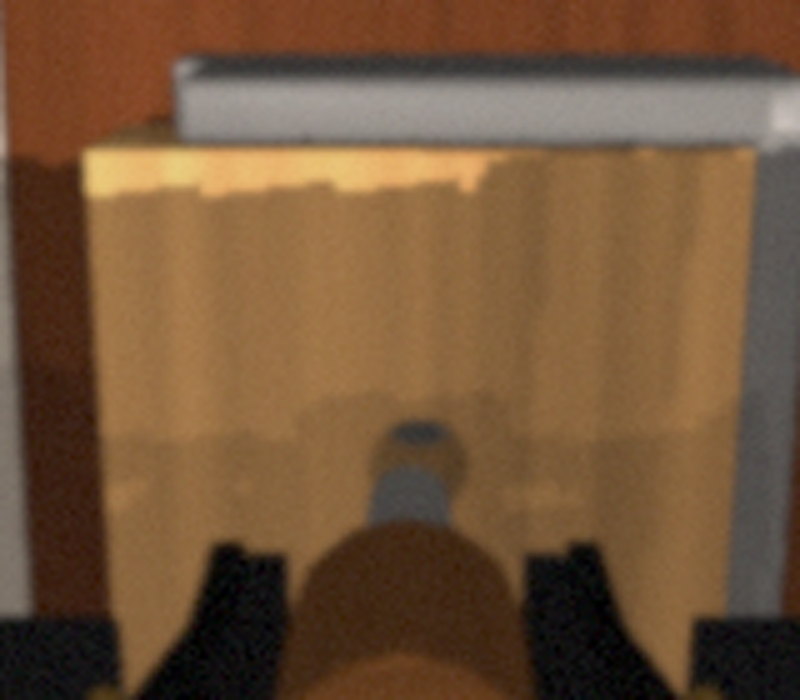

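Run:
```python
from h import *
ex=np.array([.9922,-.1247]);ey=np.array([.1247,.9922])
A=lambda L,k,off:[(a/k+off[0]-.4,b/k+off[1]-.4) for a,b in L]
zt=.0603
c=np.load("scene10.npz");t=ray(c,A([(307.5,281)],6,(270,170)),zt)[0,:2];h=ray(c,A([(297,293)],6,(270,170)),.054)[0,:2]
print("scene",t,h,(h-t)@ex*1e3,(h-t)@ey*1e3)
c=np.load("scene9.npz");h=ray(c,A([(350,388)],5,(250,140)),.054)[0,:2];t=ray(c,A([(355,325)],5,(250,140)),.0899)[0,:2];print("scene9",t,h,(h-t)@ex*1e3,(h-t)@ey*1e3)
c=np.load("side10.npz");t=ray(c,A([(263,181)],6,(280,170)),zt)[0,:2];h=ray(np.load("s6.npz"),A([(330,132)],6,(270,180)),.054)[0,:2]
print("side",t,h,(h-t)@ex*1e3,(h-t)@ey*1e3)
c=np.load("wrist10.npz");h=ray(c,A([(419,457)],5,(240,120)),.054)[0,:2];print("wrist hole",h)
p=np.array([.57917,.03317]);print((h-p)@ex*1e3,(h-p)@ey*1e3)
```

```text
scene [0.57645079 0.03296265] [0.58065728 0.03432601] 4.003663816231291 1.8772744769588192
scene9 [0.5808796  0.02723713] [0.58279856 0.02823229] 1.7798890190674672 1.2266914983505186
side [0.58012531 0.03097136] [0.58329233 0.03248439] 2.953646264957307 1.8961590909740933
wrist hole [0.58226103 0.03486723]
2.8552706515454895 2.0694450966750324
```

Emit:
{"fn": "jog_arm", "kwargs": {
  "series": [
    [2,0,1,0,0,0,1],
    [2,2,1,0,0,0,1],
    [2,4,1,0,0,0,1],
    [2,5,1,0,0,0,1],
    [2,6,1,0,0,0,1]
  ]
}}

```text
time: 19.1
position: [0.5827, 0.034, 0.1015]
tool_rot: [-0.706, 0.044, -0.044, 0.706]
ft_force: [-0.2, 0.5, -1.7]
grip_width: 0.0275
```

Emit:
{"fn": "jog_arm", "kwargs": {
  "series": [
    [0,1,0,0,0,0,1],
    [0,2,0,0,0,0,1]
  ]
}}

```text
time: 19.35
position: [0.5827, 0.034, 0.0995]
tool_rot: [-0.706, 0.044, -0.044, 0.706]
ft_force: [-0.4, -0.1, -0.7]
grip_width: 0.0274
```

Emit:
{"fn": "jog_arm", "kwargs": {
  "series": [
    [0,0.7,0,0,0,0,1],
    [0,1.4,0,0,0,0,1]
  ]
}}

```text
time: 19.6
position: [0.5828, 0.034, 0.0981]
tool_rot: [0.706, -0.044, 0.044, -0.706]
ft_force: [0.1, -0.2, -0.8]
grip_width: 0.0269
```

Emit:
{"fn": "jog_arm", "kwargs": {
  "series": [
    [0,1,0,0,0,0,1],
    [0,2,0,0,0,0,1]
  ]
}}

```text
time: 19.85
position: [0.5828, 0.034, 0.0961]
tool_rot: [-0.706, 0.044, -0.044, 0.706]
ft_force: [-0.5, -0.0, -1.3]
grip_width: 0.0273
```

Emit:
{"fn": "jog_arm", "kwargs": {
  "series": [
    [0,1,0,0,0,0,1],
    [0,2,0,0,0,0,1]
  ]
}}

```text
time: 20.1
position: [0.5827, 0.034, 0.0941]
tool_rot: [-0.706, 0.044, -0.044, 0.706]
ft_force: [-0.4, 0.4, -0.7]
grip_width: 0.0268
```

Emit:
{"fn": "jog_arm", "kwargs": {
  "series": [
    [0,1,0,0,0,0,1],
    [0,2,0,0,0,0,1]
  ]
}}

```text
time: 20.35
position: [0.5828, 0.034, 0.0921]
tool_rot: [-0.706, 0.044, -0.044, 0.706]
ft_force: [0.6, 0.3, -0.4]
grip_width: 0.0276
```

Emit:
{"fn": "jog_arm", "kwargs": {
  "series": [
    [0,1.2,0,0,0,0,1],
    [0,2.4,0,0,0,0,1],
    [0,3.6,0,0,0,0,1],
    [0,4.8,0,0,0,0,1]
  ]
}}

```text
time: 20.85
position: [0.5827, 0.034, 0.0872]
tool_rot: [-0.706, 0.044, -0.044, 0.706]
ft_force: [-0.0, 0.4, -1.9]
grip_width: 0.0276
```

Emit:
{"fn": "jog_arm", "kwargs": {
  "series": [
    [0,1.2,0,0,0,0,1],
    [0,2.4,0,0,0,0,1],
    [0,3.6,0,0,0,0,1],
    [0,4.8,0,0,0,0,1]
  ]
}}

```text
time: 21.35
position: [0.5827, 0.034, 0.0825]
tool_rot: [0.706, -0.044, 0.044, -0.706]
ft_force: [-0.3, -0.8, -0.7]
grip_width: 0.0272
```

Emit:
{"fn": "jog_arm", "kwargs": {
  "series": [
    [0,1.2,0,0,0,0,1],
    [0,2.4,0,0,0,0,1],
    [0,3.6,0,0,0,0,1],
    [0,4.8,0,0,0,0,1]
  ]
}}

```text
time: 21.85
position: [0.5827, 0.034, 0.0777]
tool_rot: [-0.706, 0.044, -0.044, 0.706]
ft_force: [0.1, 0.3, -1.3]
grip_width: 0.0274
```

Emit:
{"fn": "jog_arm", "kwargs": {
  "series": [
    [0,1.2,0,0,0,0,1],
    [0,2.4,0,0,0,0,1],
    [0,3.6,0,0,0,0,1],
    [0,4.8,0,0,0,0,1]
  ]
}}

```text
time: 22.35
position: [0.5827, 0.034, 0.0729]
tool_rot: [0.706, -0.044, 0.044, -0.706]
ft_force: [-0.5, 0.1, -1.0]
grip_width: 0.0271
```

Emit:
{"fn": "jog_arm", "kwargs": {
  "series": [
    [0,1,0,0,0,0,1],
    [0,2,0,0,0,0,1],
    [0,3,0,0,0,0,1],
    [0,4,0,0,0,0,1]
  ]
}}

```text
time: 22.85
position: [0.5827, 0.034, 0.0689]
tool_rot: [0.706, -0.044, 0.044, -0.706]
ft_force: [-0.4, -0.9, -1.9]
grip_width: 0.0274
```

Emit:
{"fn": "jog_arm", "kwargs": {
  "series": [
    [0,1,0,0,0,0,1],
    [0,2,0,0,0,0,1],
    [0,3,0,0,0,0,1],
    [0,4,0,0,0,0,1]
  ]
}}

```text
time: 23.35
position: [0.5827, 0.034, 0.0649]
tool_rot: [0.706, -0.044, 0.044, -0.706]
ft_force: [0.2, -0.5, -0.6]
grip_width: 0.0274
```

Emit:
{"fn": "jog_arm", "kwargs": {
  "series": [
    [0,1,0,0,0,0,1],
    [0,2,0,0,0,0,1],
    [0,3,0,0,0,0,1]
  ]
}}

```text
time: 23.72
position: [0.5827, 0.034, 0.0619]
tool_rot: [-0.706, 0.044, -0.044, 0.706]
ft_force: [0.3, -0.9, -0.3]
grip_width: 0.027
```

Tip is about 4 mm above fully home; feeling for knob contact.

Emit:
{"fn": "jog_arm", "kwargs": {
  "series": [
    [0,1,0,0,0,0,1],
    [0,2,0,0,0,0,1],
    [0,3,0,0,0,0,1]
  ]
}}

```text
time: 24.1
position: [0.5827, 0.034, 0.0589]
tool_rot: [-0.706, 0.044, -0.044, 0.706]
ft_force: [0.2, 0.5, -0.4]
grip_width: 0.0274
```

Emit:
{"fn": "jog_arm", "kwargs": {
  "series": [
    [0,0.7,0,0,0,0,1],
    [0,1.4,0,0,0,0,1]
  ]
}}

```text
time: 24.35
position: [0.5828, 0.034, 0.0576]
tool_rot: [0.706, -0.044, 0.044, -0.706]
ft_force: [-0.6, 0.3, 3.3]
grip_width: 0.0272
```

Emit:
{"fn": "jog_arm", "kwargs": {
  "series": [
    [0,0,0,0,0,0,0],
    [0,0,0,0,0,0,-0.2],
    [0,0,0,0,0,0,-0.2],
    [0,0,0,0,0,0,-0.2],
    [0,-20,0,0,0,0,-0.2],
    [0,-70,0,0,0,0,-0.2],
    [0,-130,-30,0,0,0,-0.2],
    [0,-150,-80,0,0,0,-0.2],
    [0,-150,-80,0,0,0,-0.2]
  ]
}}

```text
time: 25.48
position: [0.5744, -0.0488, 0.2104]
tool_rot: [0.706, -0.043, 0.048, -0.705]
ft_force: [0.2, 1.2, -0.3]
grip_width: 0.0519
```

Run:
```python
from h import *
o=get_obs();print(o["time"],o["position"],o["ft_force"],o["grip_width"])
for n in ["side","scene","wrist"]:
    c=camera(n);np.savez(f"{n}11.npz",**c);X=cloud(c)
    m=(abs(X[...,0]-.582)<.012)&(abs(X[...,1]-.033)<.012)&(X[...,2]>.07)&(X[...,2]<.1);print(n,m.sum(),np.nanmedian(X[m],0) if m.any() else "",np.nanmax(X[m][:,2]) if m.any() else "")
    a={"side":(slice(160,250),slice(280,380)),"scene":(slice(170,260),slice(260,370)),"wrist":(slice(0,250),slice(170,500))}[n]
    im=c["img"][a][:,:,::-1];k=2.4 if n=="wrist" else 6
    cv2.imwrite(f"pics/{n}11.png",cv2.resize(im,None,fx=k,fy=k,interpolation=cv2.INTER_CUBIC))
```

```text
25.475 [ 0.57438344 -0.04881861  0.21038939] [ 0.24969748  1.23302224 -0.31934855] 0.05191483321281563
side 72 [0.5804658  0.02495141 0.08767082] 0.09185047827811275
scene 73 [0.57988452 0.03819625 0.08923249] 0.09273457095142569
wrist 678 [0.58207403 0.03311629 0.08965263] 0.09201678253357669
```

View pics/side11.png

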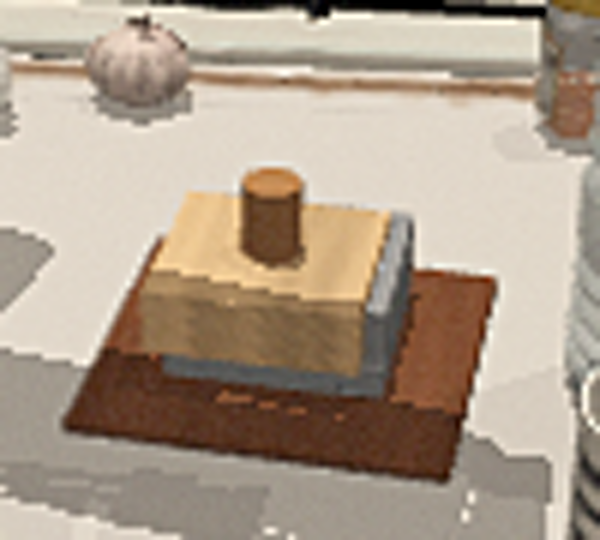

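View pics/scene11.png

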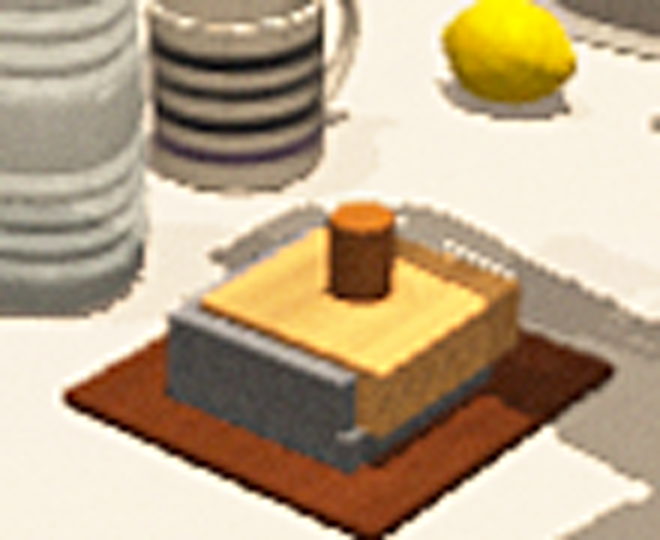

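View pics/wrist11.png

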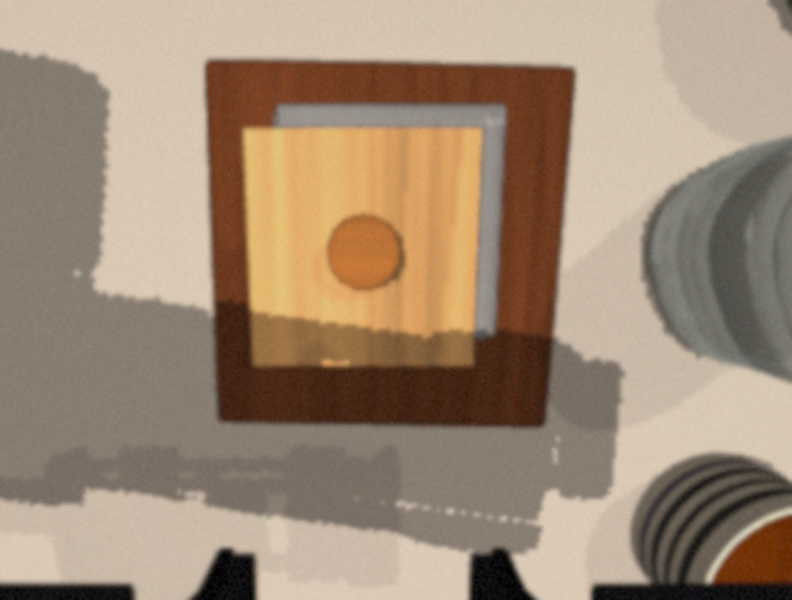

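Knob top sits at about 90 mm, with the pin upright and flush on the squared stack, and the arm is clear. Handing in.

```bash
python3 -c "
from rig import *
print(hand_in())"
```

```text
the job is handed in; nothing more can be done
None
```

The job is done and handed in at about 25.5 s. The stack is squared into the corner, and the wooden-knobbed pin is down through all three coasters into the socket and released.

- **Squaring:** I pushed the stack with the half-open fingers against the +x wall, then the +y wall. Readings reached about 9 N each time, well under 25 N. A top view then showed the socket floor through the lined-up holes.
- **Insertion:** The pin went down with no side load above the force noise. The knob met the top coaster at about 3 N, and then I let go.
- **Last checks:** The knob top measured about 90 mm above the worktop, which is where it should be when fully home. The pin looked upright, the coasters were flush against both walls, and the gripper was clear. The garlic, mug and lemon looked undisturbed. I did not check the spice jar separately, but the arm never went near it.
- **Disagreement:** The hole position I felt for and the ones from the cameras differed by 2–4 mm. I aimed between them and the pin went in on the first try.

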